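Pack the gap beside the cabinet organizer and hold the stack tight

TASK

Slide the barrel bolt of the end stop fully home into its keeper first, then add spacer blocks, upright and face to face, to the one already standing in the gap between the end stop and the organizer until no further one goes in, leaving any spare on the shelf well away from the stop. Then push the organizer sideways so that it nips the stack firmly against the stop, and finish while still pushing and holding it there, touching neither the spacers nor the stop. Leave the other toiletries undisturbed.

Things in the scene. Friction and masses are not known exactly. Their poses are not given: they have to be found in the camera images.
- organizer: white three-tier tray organizer. Origin: centre of its underside, 8 mm above the shelf; x depth, y width, z up. Bottom tray 180 (x) x 240 (y) mm, y -120 to +120; middle tray y -40 to +120; top tray y +35 to +120: it steps down towards -y. Each tier is 40 mm high (tops at z = 40, 80, 120 mm). Its -y side faces the end stop across the gap; it slides along its y, see carriage
- push_side (a point): point on the flat +y side of the organizer, in the middle along x, at the height of the top tray's rim (z = 120 mm of the organizer, 128 mm above the shelf); the +y sides of all three trays lie in one plane. Push here, towards the organizer's -y, to close the gap. Axes as the organizer's
- carriage (a joint): how far the organizer has been pushed along its own -y towards the end stop: 0 (start, at rest) to 0.018 m (end of travel); a light spring (3 to 4 N) brings it back to 0 when let go
- stop: fixed aluminium end stop: upright 40 (x) x 18 (y) x 75 mm tall on a 5 mm foot plate on its -y side. Origin on the shelf under the middle of the face that looks to the organizer: that face is the plane y = 0; axes parallel to the organizer's, +y towards it. The gap, from this face to the organizer's -y side, is 35 to 58 mm at the start; its floor is the shelf, its ends along x and its top are open
- bolt (a joint): barrel bolt on the stop's foot plate, position along the stop's +x: 0 (drawn back) to 0.040 m (fully home in its keeper); starts between 0 and 0.015; about 1.5 N of friction, stays where left. It lies along x, 60 mm to the -y side of the stop's face; its two guide blocks are 27 mm high, the keeper loop ahead of it 31 mm
- bolt_knob (a point): centre of the top of the bolt's upright steel knob, 14 mm in diameter, top 65 mm above the shelf; clear of other parts from 27 mm above the shelf upwards; moves with the bolt
- spacer2: grey plastic spacer block, one of four alike, 50 (its x) x 15 (its y, the thickness) x 85 mm tall (its z), about 60 g, standing on the shelf at the start; origin at the centre of its underside
- spacer3: grey plastic spacer block, one of four alike, 50 (its x) x 15 (its y, the thickness) x 85 mm tall (its z), about 60 g, standing on the shelf at the start; origin at the centre of its underside
- spacer4: grey plastic spacer block, one of four alike, 50 (its x) x 15 (its y, the thickness) x 85 mm tall (its z), about 60 g, standing on the shelf at the start; origin at the centre of its underside
- spacer1: grey plastic spacer block, one of four alike, 50 (its x) x 15 (its y, the thickness) x 85 mm tall (its z), about 60 g, this one already standing in the gap at the start, against the stop or within 1.5 mm of it, square to it; origin at the centre of its underside
- comb: green comb, 140 x 30 x 4 mm, lying in the middle tray; bystander
- tweezers: chrome tweezers, 90 mm, lying in the top tray; bystander
- tin: closed round aluminium lip balm tin, 44 mm wide, 19 mm high, in the bottom tray; bystander, origin under its centre
- toothbrush: grey electric toothbrush handle standing upright, 34 mm wide, 185 mm tall, behind the organizer; bystander, origin under its centre
- jar: small closed glass jar, 56 mm wide, 50 mm high, standing; bystander, origin under its centre
- tumbler: white ceramic tumbler, 70 mm wide, 95 mm high, standing; bystander, origin under its centre

How it is judged (in metres and radians):
On the way, in this order (a step that is already met when the one before it is completed fails the run):
1. the bolt is fully home (within 4 mm of the end of its travel) (value of joint bolt above 0.036 m), for 0.2 s.
2. a second spacer stands upright on the shelf in the gap, square to the stop (((x of spacer2 in the frame of stop between -0.02 and 0.02 m and y of spacer2 in the frame of stop between 0.003 and 0.055 m and z of spacer2 in the frame of stop between -0.005 and 0.005 m and angle between spacer2's own z axis and vertical below 0.12 rad and angle between the y axis of spacer2 and the y axis of stop, either way round below 0.15 rad) or (x of spacer3 in the frame of stop between -0.02 and 0.02 m and y of spacer3 in the frame of stop between 0.003 and 0.055 m and z of spacer3 in the frame of stop between -0.005 and 0.005 m and angle between spacer3's own z axis and vertical below 0.12 rad and angle between the y axis of spacer3 and the y axis of stop, either way round below 0.15 rad) or (x of spacer4 in the frame of stop between -0.02 and 0.02 m and y of spacer4 in the frame of stop between 0.003 and 0.055 m and z of spacer4 in the frame of stop between -0.005 and 0.005 m and angle between spacer4's own z axis and vertical below 0.12 rad and angle between the y axis of spacer4 and the y axis of stop, either way round below 0.15 rad))), for 0.2 s.
At the end, for the whole second after the job is handed in: Bolt within 4 mm of home; fingers push the organizer (>3 N, short of its travel end) so it nips the stack on the stop (>2 N each side); each spacer is upright and square in the gap, within 20 mm of the stop centre line, or on the shelf over 100 mm from the stop; none touched; arm off the stop (value of joint bolt above 0.036 m and value of joint carriage below 0.0176 m and contact force between any of spacer1, spacer2, spacer3, spacer4 and stop above 2 N and contact force between any of spacer1, spacer2, spacer3, spacer4 and organizer above 2 N and contact force between the fingers and organizer above 3 N and contact force between the arm and stop below 0.5 N and ((x of spacer1 in the frame of stop between -0.02 and 0.02 m and y of spacer1 in the frame of stop between 0.003 and 0.055 m and z of spacer1 in the frame of stop between -0.005 and 0.005 m and angle between spacer1's own z axis and vertical below 0.12 rad and angle between the y axis of spacer1 and the y axis of stop, either way round below 0.15 rad) or (horizontal distance between spacer1 and stop above 0.1 m and height (world z) of spacer1 below 0.035 m)) and ((x of spacer2 in the frame of stop between -0.02 and 0.02 m and y of spacer2 in the frame of stop between 0.003 and 0.055 m and z of spacer2 in the frame of stop between -0.005 and 0.005 m and angle between spacer2's own z axis and vertical below 0.12 rad and angle between the y axis of spacer2 and the y axis of stop, either way round below 0.15 rad) or (horizontal distance between spacer2 and stop above 0.1 m and height (world z) of spacer2 below 0.035 m)) and ((x of spacer3 in the frame of stop between -0.02 and 0.02 m and y of spacer3 in the frame of stop between 0.003 and 0.055 m and z of spacer3 in the frame of stop between -0.005 and 0.005 m and angle between spacer3's own z axis and vertical below 0.12 rad and angle between the y axis of spacer3 and the y axis of stop, either way round below 0.15 rad) or (horizontal distance between spacer3 and stop above 0.1 m and height (world z) of spacer3 below 0.035 m)) and ((x of spacer4 in the frame of stop between -0.02 and 0.02 m and y of spacer4 in the frame of stop between 0.003 and 0.055 m and z of spacer4 in the frame of stop between -0.005 and 0.005 m and angle between spacer4's own z axis and vertical below 0.12 rad and angle between the y axis of spacer4 and the y axis of stop, either way round below 0.15 rad) or (horizontal distance between spacer4 and stop above 0.1 m and height (world z) of spacer4 below 0.035 m)) and contact force between the fingers and spacer1 below 0.5 N and contact force between the fingers and spacer2 below 0.5 N and contact force between the fingers and spacer3 below 0.5 N and contact force between the fingers and spacer4 below 0.5 N and linear speed of each of spacer1, spacer2, spacer3, spacer4 below 0.02 m/s); the arm keeps its last pose, push and grip.
It fails at once if the toothbrush is shifted by more than 40 mm or tipped (distance of toothbrush from where it was at the start of the episode above 0.04 m or angle between toothbrush's own z axis and vertical above 0.5 rad).
It fails at once if the jar is shifted by more than 40 mm or tipped (distance of jar from where it was at the start of the episode above 0.04 m or angle between jar's own z axis and vertical above 0.5 rad).
It fails at once if the tumbler is shifted by more than 40 mm or tipped (distance of tumbler from where it was at the start of the episode above 0.04 m or angle between tumbler's own z axis and vertical above 0.5 rad).
It fails at once if the tin, comb or tweezers are displaced by more than 80 mm (distance of any of tin, comb, tweezers from where it was at the start of the episode above 0.08 m).
It also fails if it takes over 72 s, if anything falls off the work surface, if the arm or the gripper's body presses on something with over 40 N, if the wrist force passes 120 N, or if a joint passes its speed limit or range.

ROBOT

A 6-joint arm with a two-finger parallel gripper is mounted at the origin on the work surface. World frame = base frame: x ahead of the robot, y to its left, z up, the work surface at z = 0. Lengths are in m, angles in degrees, forces in N, time in s.
With the tool pointing down it reaches from about 0.4 to 0.825 m from the base axis. Payload 7 kg.
Tool frame: the origin (TCP) lies between the finger pads; the fingertips stand 22 mm ahead of it and the grasp point (between the pads) lies 3 mm ahead of it; z points along the fingers, y is the direction in which the jaws open and shut (so a half turn about z gives the same grasp; the last joint's range is limited). The gripper opens to 88 mm and grips with 3 to 60 N. Pads are 19 mm wide; open, the fingers measure 130 mm over their backs; the gripper's body (78 mm by 193 mm) begins 47 mm behind the grasp point.
Start: joints at [-53.566, 20.546, 0.682, 0, -70.136, -16.507], TCP at [0.23, -0.635, 0.225] pointing down, gripper open.
Joint ranges: [-176.03, 176.03], [-82.01, 121.73], [-58.28, 71.71], [-173.87, 95.51], [-174.79, -0.11], [-173.66, 173.66]. Speed limits (degrees/s): [136.94, 136.94, 172.46, 180, 180, 180].

INTERFACE

Orientations are given as [roll, pitch, yaw] about the fixed x, y, z axes, in that order (R = Rz(yaw) Ry(pitch) Rx(roll)).
In Python, from plant import telemetry, cams, r gives the robot as it stands.
- The arm moves only by the tool carry_out, never from a script. Its argument "commands" is one flat list of numbers, 5 for each row, row after row: the shift along the world's x, y, z as a fraction of full scale, then the turn about the world's z as a fraction of full scale, then the gripper's target within -1 to 1 (shut at 1, half-way at 0, fully open at -1). In form: [x, y, z, turn, claw, x, y, z, turn, claw, ...]. A call has 1 to 8 rows; each row shifts and turns the commanded pose from where the row before left it; what a row does not reach is not made up. Full scale, the value 1, is 0.04 m for a shift and 4 degrees for a turn. A row lasts 1/10 s, in which the tool goes at most 50 mm and 8.59 degrees, less where a joint would pass 70% of its speed; a pose out of reach is approached as far as the arm can. A call with a number of a shift or a turn outside -1 to 1 is refused whole. A call with a gripper value outside its range is refused whole. The fingers move at their own pace and stop on an object; "grip_force" is the grip in N (left out, the last holds). Time passes only in rows, so rows that do not move let the fingers close. It gives the time, the measured TCP pose, the force and the opening at its end, in the units of the state.
- telemetry.get_state(): the state, without advancing time (a new reading comes with each control period).
- cams.capture(name): name is "side" or "top" or "wrist"; returns a dict with "frame" (480x640x3 uint8, red, green, blue), "camera_matrix" (3x3 intrinsics, pixels), "k1" (the pictures are not rectified: a ray, as slopes to the right and down, at radius r is drawn at 1 + k1 r^2 times it, then the intrinsics apply), "camera_from_world" (4x4, takes a point from world to camera coordinates); the wrist camera has in their place "mount" (4x4, takes a point from camera to tool coordinates, whose origin is the TCP and whose axes are the flange's). Camera axes: x right, y down, z forward; pixel columns grow to the right and rows downward; lengths in m; the calibration is good to about 2 mm. A picture is of the moment at which its call begins: read the wrist's pose just before it. There is no depth.
- r.close_job(): hands the job in, once; it reports no verdict.
The state is a dict: "time_s": time; "joints": joint angles; "qd": joint speeds; "joint_torque": joint torques, N m; "tcp_pos": TCP position; "eef_rot": TCP orientation; "contact_force": force on the tool from outside, world axes, zero at the start; "moment": the same for the moment, N m; "gripper_width": finger opening in m.
Only numpy, scipy, OpenCV 4.12 (cv2) and the standard library are available. Lean on these libraries where they do the work, as an engineer would, in place of code of your own. Each camera call takes 0.05 s, during which the arm holds its last target. There are 200 camera calls.

## Working session

There is one attempt and no reset: what is moved stays moved. The work goes in short steps, Python scripts to look and compute and a tool call to move; the robot and the scene stay as the last step left them, time stands still between calls to the robot, and variables do not carry over. Pictures are saved under pics/ and viewed, about 8 in all and at most 12, crops included, and the job is handed in when it is done.

Besides the shell and the picture viewer there is one more tool, called after "Call:" in YAML: its name, and indented under it one key for each argument. carry_out: Moves the arm, as the interface text tells. Shift numbers are shares of 0.04 m and turn numbers shares of 4 degrees, none past 1 either way. Its arguments: {"type":"object","properties":{"commands":{"type":"array"},"grip_force":{"type":"number"}},"required":["commands"]}

```bash
ls; mkdir -p pics
python3 - <<'E'
from plant import telemetry,cams,r
import cv2,numpy as np
print(telemetry.get_state())
for n in("top","side"):
    c=cams.capture(n);cv2.imwrite(f"pics/{n}0.png",c["frame"][:,:,::-1])
    print(n,c["camera_matrix"].tolist(),c["k1"],np.round(c["camera_from_world"],4).tolist())
E
```

```text
pics
{'time_s': 0.0, 'joints': array([-5.35661338e+01,  2.05910370e+01,  6.32115298e-01, -2.13072132e-02,
       -7.01350008e+01, -1.65072645e+01]), 'qd': array([-0.0223186 , -0.06680708, -0.0925997 ,  0.04541418,  0.03308402,
        0.03810411]), 'joint_torque': array([ 6.70111112e-04, -5.82719100e+01,  2.93068779e+01,  6.99743852e+00,
        6.96397852e-03, -1.84136634e-04]), 'tcp_pos': array([ 0.22985984, -0.63411793,  0.22361085]), 'eef_rot': array([ 1.79904257e+02, -7.48520132e-03, -1.60080649e+02]), 'contact_force': array([-0.25891835,  0.26149046,  0.35406859]), 'moment': array([ 0.05291017, -0.04004667, -0.07450575]), 'gripper_width': 0.08771122348815508}
top [[592.0590015947896, 0.0, 321.6819081172198], [0.0, 592.0590015947896, 238.3304153179447], [0.0, 0.0, 1.0]] 0.05247816405892293 [[-0.0503, -0.9987, -0.0062, 0.1002], [-0.9712, 0.0504, -0.2327, 0.6313], [0.2327, -0.0057, -0.9725, 1.1017], [0.0, 0.0, 0.0, 1.0]]
side [[438.718714486507, 0.0, 321.43218797432934], [0.0, 438.718714486507, 237.78688359917248], [0.0, 0.0, 1.0]] 0.020274134517911265 [[-0.902, -0.4316, -0.003, 0.5868], [-0.2862, 0.6033, -0.7444, 0.2147], [0.3231, -0.6706, -0.6677, 0.9436], [0.0, 0.0, 0.0, 1.0]]
```

View pics/top0.png

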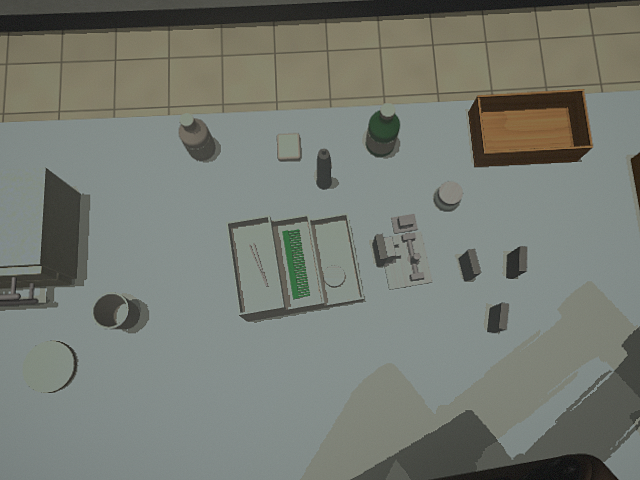

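View pics/side0.png

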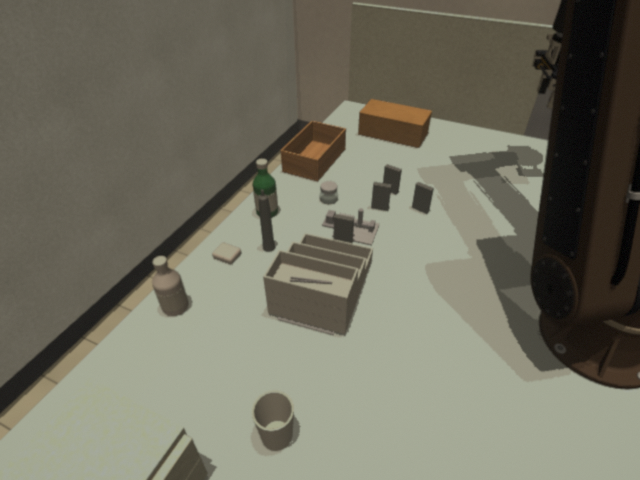

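The top view shows the organizer at (295,270), the stop, bolt and first spacer at (385–425,215–285), and loose spacers at (470,263), (517,262) and (498,317). The jar is at (449,195), the toothbrush at (323,170) and the tumbler at (112,312). I'll make a zoomed crop and a pixel-to-world helper.

```bash
cat > h.py <<'E'
import numpy as np,cv2
from plant import telemetry,cams,r
from scipy.spatial.transform import Rotation as Ro
def snap(n,save=None):
    s=telemetry.get_state(); c=cams.capture(n)
    if n=="wrist":
        T=np.eye(4);T[:3,:3]=Ro.from_euler("xyz",s["eef_rot"],degrees=True).as_matrix();T[:3,3]=s["tcp_pos"]
        c["wc"]=T@c["mount"]
    else: c["wc"]=np.linalg.inv(c["camera_from_world"])
    c["s"]=s
    if save: cv2.imwrite(f"pics/{save}.png",c["frame"][:,:,::-1]); np.save(f"pics/{save}.npy",{k:c[k] for k in("camera_matrix","k1","wc")},allow_pickle=True)
    return c
def load(n): return np.load(f"pics/{n}.npy",allow_pickle=True).item()
def p2w(c,uv,z):
    uv=np.atleast_2d(uv).astype(float);K=c["camera_matrix"]
    d=(uv-[K[0,2],K[1,2]])/[K[0,0],K[1,1]];x=d.copy()
    for _ in range(20): x=d/(1+c["k1"]*(x**2).sum(1,keepdims=True))
    ray=np.c_[x,np.ones(len(x))]@c["wc"][:3,:3].T;o=c["wc"][:3,3]
    return o+ray*((z-o[2])/ray[:,2])[:,None]
def w2p(c,P):
    P=np.atleast_2d(P);q=np.c_[P,np.ones(len(P))]@np.linalg.inv(c["wc"]).T
    x=q[:,:2]/q[:,2:3];x=x*(1+c["k1"]*(x**2).sum(1,keepdims=True))
    K=c["camera_matrix"];return x*[K[0,0],K[1,1]]+[K[0,2],K[1,2]]
E
python3 - <<'E'
from h import *
c=snap("top","top1")
f=c["frame"][190:350,365:545,::-1]
cv2.imwrite("pics/z1.png",cv2.resize(f,None,fx=3.7,fy=3.7,interpolation=cv2.INTER_CUBIC))
for n,uv,z in[("orgL",[(229,222),(241,316)],.128),("orgR",[(349,216),(364,299)],.048),("sp",[(471,263),(517,262),(498,317)],.06),("stop",(385,248),.075),("knob",(412,240),.065),("jar",(449,190),.05)]:
    print(n,p2w(c,uv,z).round(3).tolist())
E
```

```text
orgL [[0.664, 0.243, 0.128], [0.484, 0.223, 0.128]]
orgR [[0.686, 0.009, 0.048], [0.514, -0.01, 0.048]]
sp [[0.574, -0.225, 0.06], [0.571, -0.316, 0.06], [0.465, -0.265, 0.06]]
stop [[0.609, -0.056, 0.075]]
knob [[0.625, -0.112, 0.065]]
jar [[0.73, -0.2, 0.05]]
```

View pics/z1.png

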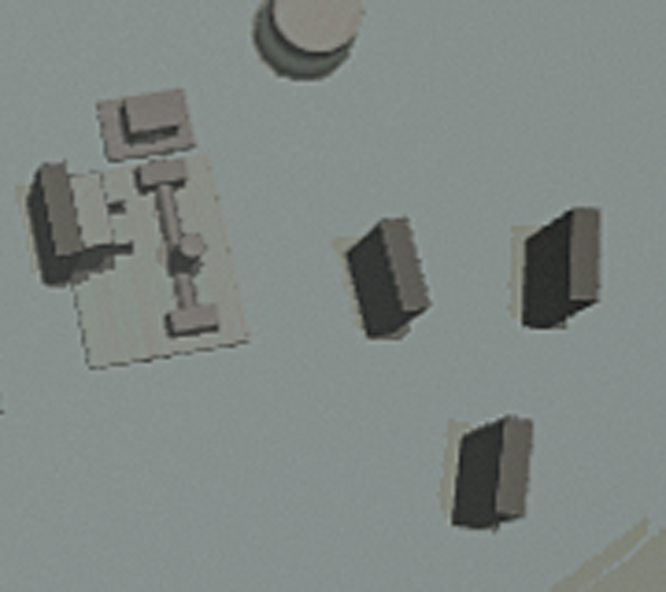

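The crop shows the knob top at about (190,245), the keeper at (145,125) and the guides at (160,175) and (190,320). Spacer1 is at (60,205), with the stop beside it at (90,210). The tops of the three loose spacers are at (407,262), (585,254) and (516,467).

Run:
```python
from h import *
c=load("top1")
def w(pts,z): return p2w(c,np.array(pts)/3.7+[365,190]-.36,z)
for n,p,z in [("S1",[(42,165),(66,160),(80,250),(56,257)],.085),("A",[(385,220),(408,217),(430,300),(402,310)],.085),("B",[(575,208),(600,208),(598,300),(569,300)],.085),("C",[(508,415),(533,420),(524,518),(498,515)],.085),("stop",[(66,177),(100,172),(115,240),(80,250)],.075),("foot",[(92,368),(248,342)],.005),("keeper",[(125,97),(178,92),(183,125),(128,140)],.031),("knob",[(190,245)],.065)]:
    q=w(p,z);d=(q[0]+q[-3%len(q)]-0) if 0 else None
    print(n,q.mean(0).round(4),end=" ")
    if len(q)==4:
        e=(q[0]+q[1]-q[2]-q[3])[:2]/2; print("yaw",np.degrees(np.arctan2(e[1],e[0])).round(1),"len",np.linalg.norm(e).round(4),np.linalg.norm((q[0]+q[3]-q[1]-q[2])[:2]/2).round(4))
    else: print(q.round(4).tolist())
for n,a,b,z in [("orgL",(229,222),(241,316),.128),("orgR",(349,216),(364,299),.048)]:
    q=p2w(c,[a,b],z);e=q[0]-q[1];print(n,q.mean(0),np.degrees(np.arctan2(e[1],e[0])))
```

```text
S1 [ 0.6121 -0.0478  0.085 ] yaw 4.3 len 0.0498 0.0132
A [ 0.5739 -0.2261  0.085 ] yaw 6.1 len 0.0468 0.0139
B [ 0.5734 -0.3195  0.085 ] yaw -9.8 len 0.0495 0.0139
C [ 0.4645 -0.2697  0.085 ] yaw -12.6 len 0.0512 0.0129
stop [ 0.6125 -0.0644  0.075 ] yaw 7.0 len 0.0392 0.019
foot [ 0.5426 -0.1108  0.005 ] [[0.5375, -0.0668, 0.005], [0.5478, -0.1547, 0.005]]
keeper [ 0.6754 -0.1093  0.031 ] yaw 1.1 len 0.0221 0.0309
knob [ 0.5925 -0.1174  0.065 ] [[0.5925, -0.1174, 0.065]]
orgL [0.57407846 0.23320179 0.128     ] 6.22426657277719
orgR [ 6.00144489e-01 -2.72678710e-04  4.80000000e-02] 6.378767085049419
```

Call:
carry_out:
  commands: [0.4, 0.64, 0.2, 1, 1, 0.4, 0.64, 0.2, 1, 1, 0.4, 0.64, 0.2, 1, 1, 0.4, 0.64, 0.2, 1, 1, 0.4, 0.64, 0.2, 1, 1, 0.4, 0.64, 0.2, 1, 1, 0.4, 0.64, 0.2, 1, 1, 0.4, 0.64, 0.2, 1, 1]

```text
time_s: 0.95
tcp_pos: [0.3584, -0.4286, 0.2887]
eef_rot: [180.0, 0.0, -127.9]
contact_force: [0.7, 0.0, 0.3]
gripper_width: 0.029
```

Call:
carry_out:
  commands: [0.4, 0.64, 0, 1, 1, 0.4, 0.64, 0, 1, 1, 0.4, 0.64, 0, 1, 1, 0.4, 0.64, 0, 1, 1, 0.4, 0.64, 0, 1, 1, 0.4, 0.64, 0, 1, 1, 0.4, 0.64, 0, 1, 1, 0.4, 0.64, 0, 1, 1]

```text
time_s: 1.75
tcp_pos: [0.4864, -0.2238, 0.2885]
eef_rot: [180.0, 0.0, -95.9]
contact_force: [0.4, -0.5, 0.6]
gripper_width: 0.0008
```

Call:
carry_out:
  commands: [0.4, 0.64, 0, 1, 1, 0.4, 0.64, 0, 1, 1, 0.4, 0.64, 0, 0.8, 1, 0.4, 0.4, 0, 0.1, 1, 0, 0, 0, 0, 1]

```text
time_s: 2.25
tcp_pos: [0.5516, -0.1305, 0.2879]
eef_rot: [180.0, 0.0, -84.4]
contact_force: [-0.9, 0.8, -1.0]
gripper_width: 0.0002
```

Run:
```python
from h import *
c=snap("wrist","w1");print(c["s"]["tcp_pos"],c["s"]["eef_rot"],c["s"]["contact_force"],c["k1"]);print(c["wc"].round(3))
```

```text
[ 0.55158206 -0.1304729   0.28790101] [ 1.79957932e+02  2.95192710e-03 -8.44065399e+01] [-0.85425147  0.78979251 -0.99717764] -0.05964708701630103
[[-0.995 -0.093 -0.03   0.56 ]
 [-0.098  0.947  0.306 -0.215]
 [ 0.     0.307 -0.952  0.447]
 [ 0.     0.     0.     1.   ]]
```

View pics/w1.png

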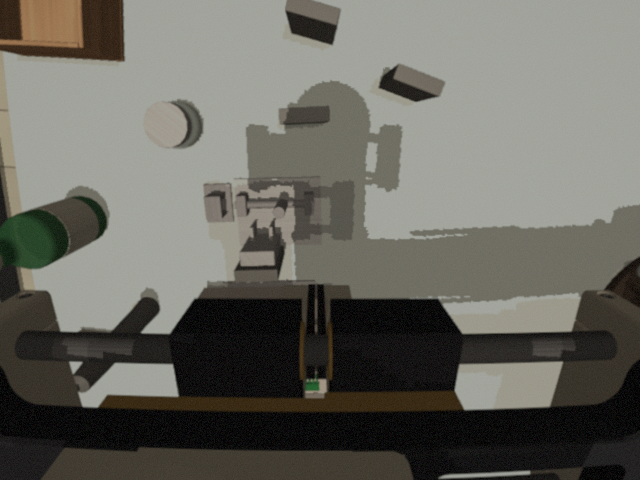

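The wrist view shows the knob top at about (282,200), the keeper at (217,203), the stop at (258,255) and loose spacers at (305,115), (413,83) and (315,20).

Run:
```python
from h import *
c=load("w1")
print(p2w(c,[(284,198),(278,213)],.065).round(4), p2w(c,[(278,213)],.03).round(4))
K=c
print(w2p(c,[[.5925,-.1174,.065],[.6125,-.0644,.075],[.5739,-.2261,.085]]).round(1))
f=cv2.imread("pics/w1.png")[160:290,190:340];cv2.imwrite("pics/z2.png",cv2.resize(f,None,fx=4,fy=4,interpolation=cv2.INTER_CUBIC))
```

```text
[[ 0.5879 -0.1368  0.065 ]
 [ 0.5934 -0.1191  0.065 ]] [[ 0.5964 -0.1103  0.03  ]]
[[278.7 214.5]
 [257.4 259.9]
 [303.1 114.3]]
```

View pics/z2.png

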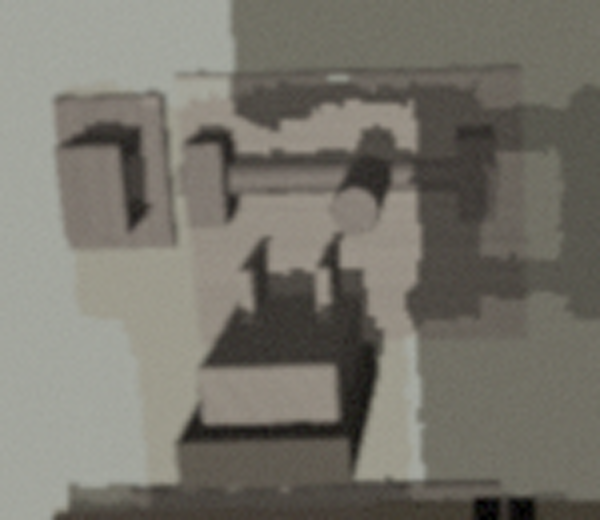

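Both views agree on the knob position (0.593, -0.118). I'll descend behind it.

Call:
carry_out:
  commands: [0, 0.2, -1, 0.25, 1, 0, 0, -1, 0, 1, 0, 0, -1, 0, 1, 0, 0, -1, 0, 1, 0, 0, -1, 0, 1, 0, 0, -0.65, 0, 1, 0, 0, 0, 0, 1]

```text
time_s: 3.0
tcp_pos: [0.5468, -0.1252, 0.059]
eef_rot: [179.6, 0.0, -83.6]
contact_force: [-0.6, -0.2, 0.0]
gripper_width: 0.0005
```

Call:
carry_out:
  commands: [0.25, 0.03, 0, 0, 1, 0.25, 0.03, 0, 0, 1, 0.25, 0.03, 0, 0, 1, 0.25, 0.03, 0, 0, 1]

```text
time_s: 3.4
tcp_pos: [0.592, -0.1192, 0.064]
eef_rot: [-179.9, -0.0, -83.5]
contact_force: [-0.1, 0.4, 0.1]
gripper_width: 0.0004
```

Call:
carry_out:
  commands: [0.15, 0.02, 0, 0, 1, 0.15, 0.02, 0, 0, 1, 0, 0, 0, 0, 1]

```text
time_s: 3.7
tcp_pos: [0.6036, -0.1176, 0.0633]
eef_rot: [-179.9, -0.0, -83.4]
contact_force: [1.3, -0.5, 4.0]
gripper_width: 0.0004
```

Run:
```python
from h import *
c=snap("top","t2");f=c["frame"][170:310,360:480,::-1];cv2.imwrite("pics/z3.png",cv2.resize(f,None,fx=4,fy=4,interpolation=cv2.INTER_CUBIC))
print(c["s"]["tcp_pos"],c["s"]["contact_force"])
```

```text
[ 0.60361853 -0.11764298  0.06328754] [ 1.32225706 -0.50262768  3.99259523]
```

View pics/z3.png

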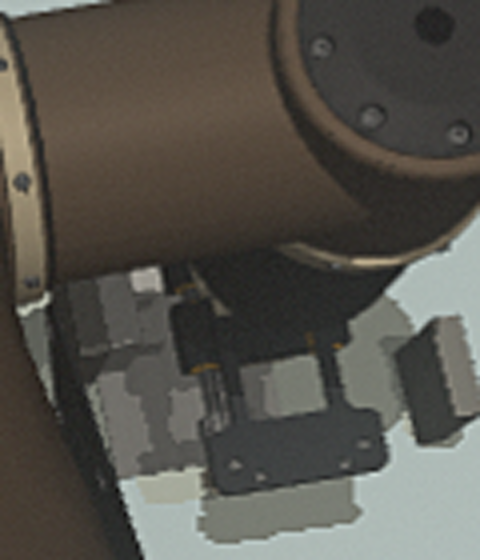

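Call:
carry_out:
  commands: [0.12, 0.015, 0, 0, 1, 0, 0, 0, 0, 1]

```text
time_s: 3.95
tcp_pos: [0.6076, -0.1172, 0.0632]
eef_rot: [-179.9, -0.0, -83.5]
contact_force: [0.0, -0.1, 5.9]
gripper_width: 0.0005
```

Run:
```python
from h import *
c=snap("side","s2");f=c["frame"][180:270,300:420,::-1];cv2.imwrite("pics/z4.png",cv2.resize(f,None,fx=5,fy=5,interpolation=cv2.INTER_CUBIC))
print(c["s"]["tcp_pos"],c["s"]["contact_force"],c["s"]["moment"])
print(w2p(c,[[.593,-.118,.065],[.62,-.115,.065]]))
c=snap("wrist","w2");print(w2p(c,[[.593,-.118,.065],[.62,-.115,.065],[.63,-.115,.065]]))
cv2.imwrite("pics/w2.png",np.hstack([cv2.resize(f,(480,360),interpolation=cv2.INTER_CUBIC),cv2.resize(c["frame"][:,:,::-1],None,fx=.75,fy=.75)])[:, :800])
```

```text
[ 0.6075714  -0.11717376  0.06323352] [ 1.86462775e-03 -1.21966660e-01  5.93398473e+00] [0.07227733 0.03500798 0.02210286]
[[359.89857004 209.84816001]
 [350.12027193 207.80407509]]
[[345.27194328 305.1134554 ]
 [291.60092175 304.86688414]
 [271.91411129 302.78472723]]
```

View pics/w2.png

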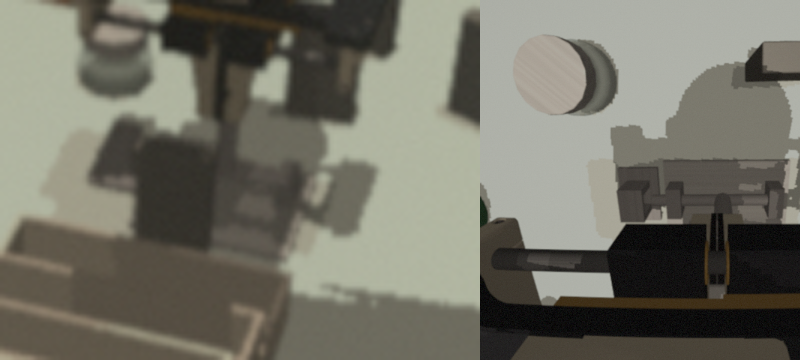

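The knob now sits at (722,203), about 0.47 of the way between the guides (it was 0.62), so it moved about 11 mm. There is a 6 N upward force, so I suspect the shelf isn't at world z = 0. I'll triangulate its height.

Run:
```python
from h import *
a=load("top1");b=load("w1")
f=cv2.imread("pics/w1.png")
def ray(c,uv):
    p=p2w(c,uv,0.)[0];o=c["wc"][:3,3];d=p-o;return o,d/np.linalg.norm(d)
def tri(u,v):
    o1,d1=ray(a,u);o2,d2=ray(b,v)
    s,t=np.linalg.lstsq(np.c_[d1,-d2],o2-o1,rcond=None)[0]
    p,q=o1+s*d1,o2+t*d2;return ((p+q)/2).round(4),np.linalg.norm(p-q).round(4)
z=lambda x,y:np.array([x,y])/3.7+[365,190]-.36
w=lambda x,y:np.array([x,y])/4+[190,160]-.37
print("knob",tri(z(190,245),w(355,210)))
print("stop far -y +x",tri(z(100,172),w(203,368)));print("stop -y -x",tri(z(115,240),w(338,363)))
print("foot -y+x?",tri(z(210,155),w(178,75)),"foot -y-x",tri(z(248,342),w(522,66)))
print("keeper plate +x-y",tri(z(184,90),w(55,97)),"keeper -x -y",tri(z(194,150),w(163,93)))
c=np.load("pics/w2.npy",allow_pickle=True).item()
g=lambda x,y:np.array([(x-480)/.75,y/.75])
for h in(.015,.03,.05):print(h,"knob,guide1,guide2,keeper",p2w(c,[g(722,200),g(675,200),g(775,195),g(640,200)],h).round(3).tolist())
```

```text
knob (array([ 0.5937, -0.1185,  0.0586]), np.float64(0.0002))
stop far -y +x (array([ 0.6331, -0.0715,  0.0726]), np.float64(0.0007))
stop -y -x (array([ 0.595 , -0.0767,  0.0726]), np.float64(0.0015))
foot -y+x? (array([ 0.6568, -0.1435,  0.0041]), np.float64(0.0008)) foot -y-x (array([ 0.5488, -0.156 , -0.0015]), np.float64(0.0))
keeper plate +x-y (array([ 0.6964, -0.1324,  0.0024]), np.float64(0.0009)) keeper -x -y (array([ 0.6626, -0.136 , -0.0036]), np.float64(0.0019))
0.015 knob,guide1,guide2,keeper [[0.604, -0.117, 0.015], [0.644, -0.113, 0.015], [0.559, -0.127, 0.015], [0.674, -0.109, 0.015]]
0.03 knob,guide1,guide2,keeper [[0.605, -0.123, 0.03], [0.642, -0.119, 0.03], [0.563, -0.132, 0.03], [0.67, -0.116, 0.03]]
0.05 knob,guide1,guide2,keeper [[0.606, -0.131, 0.05], [0.639, -0.128, 0.05], [0.569, -0.14, 0.05], [0.664, -0.125, 0.05]]
```

Shelf height is about 0, so that isn't the cause. I'll lift straight up and look at the knob unobstructed.

Call:
carry_out:
  commands: [0, 0, 1, 0, 1, 0, 0, 1, 0, 1, 0, 0, 1, 0, 1, 0, 0, 1, 0, 1, 0, 0, 0, 0, 1, 0, 0, 0, 0, 1]

```text
time_s: 4.65
tcp_pos: [0.6069, -0.117, 0.2234]
eef_rot: [-179.9, 0.0, -83.5]
contact_force: [0.3, 0.1, -2.0]
gripper_width: 0.0006
```

Run:
```python
from h import *
c=snap("wrist","w3");print(c["s"]["tcp_pos"],c["s"]["contact_force"])
print(w2p(c,[[.593,-.118,.062],[.62,-.115,.062],[.633,-.115,.062]]))
f=c["frame"][:,:,::-1][120:330,150:450];cv2.imwrite("pics/z5.png",cv2.resize(f,None,fx=2.6,fy=2.6,interpolation=cv2.INTER_CUBIC))
```

```text
[ 0.6068684  -0.11695667  0.22339655] [ 0.31830072  0.13869568 -1.98066379]
[[331.15984929 221.27591509]
 [302.54435876 221.15404121]
 [288.91419934 219.63712187]]
```

View pics/z5.png

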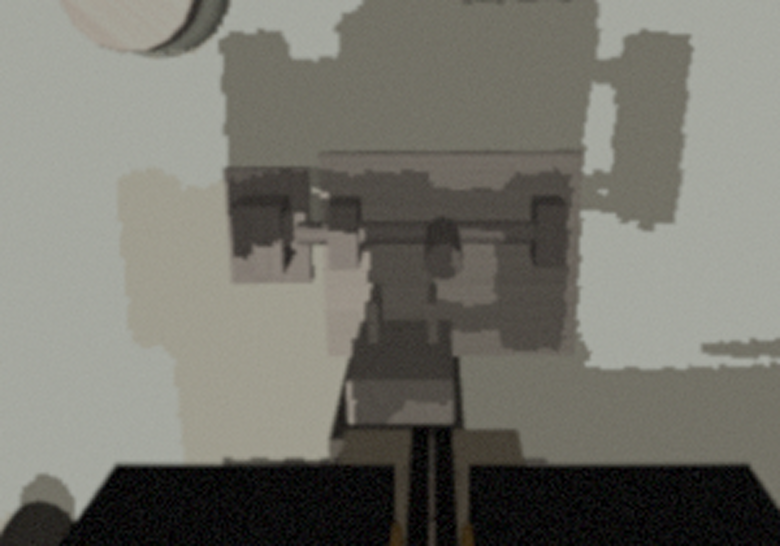

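The knob top is at crop (443,260), with guide1 at (345,215), guide2 at (548,215) and the keeper at (262,225). The bolt rod now extends past guide1 towards the keeper.

Run:
```python
from h import *
c=load("w3");z=lambda x,y:np.array([x,y])/2.6+[150,120]-.3
print(p2w(c,z(444,262),.063),"guides",p2w(c,[z(345,230),z(548,232)],.027),"rod tip",p2w(c,z(297,235),.015), p2w(c,z(290,235),.02))
# stop top corners (far edge -y side), front
print(p2w(c,[z(352,380),z(453,378)],.075))
```

```text
[[ 0.603217   -0.11788027  0.063     ]] guides [[ 0.64267316 -0.11708221  0.027     ]
 [ 0.56176677 -0.12561255  0.027     ]] rod tip [[ 0.6632037  -0.10985737  0.015     ]] [[ 0.66542742 -0.11077758  0.02      ]]
[[ 0.63184724 -0.07293882  0.075     ]
 [ 0.59528192 -0.07798086  0.075     ]]
```

Run:
```python
from h import *
m=snap("wrist");M=m["mount"];print(M.round(3))
c=dict(m);c["wc"]=M
for z in(-.02,0,.003,.022,.04):print(z,w2p(c,[[0,0,z],[0.0095,0,z],[-.0095,0,z]]).round(0).tolist())
```

```text
[[ 0.001 -0.952 -0.307  0.085]
 [ 1.     0.001 -0.    -0.   ]
 [ 0.001 -0.307  0.952 -0.159]
 [ 0.     0.     0.     1.   ]]
-0.02 [[317.0, 323.0], [317.0, 304.0], [317.0, 341.0]]
0 [[316.0, 302.0], [317.0, 285.0], [316.0, 318.0]]
0.003 [[316.0, 299.0], [317.0, 283.0], [316.0, 315.0]]
0.022 [[316.0, 284.0], [316.0, 268.0], [316.0, 299.0]]
0.04 [[316.0, 271.0], [316.0, 257.0], [316.0, 285.0]]
```

Call:
carry_out:
  commands: [-0.08, 0, 0, 0, -0.1, 0, 0, 0, 0, -0.1, 0, 0, 0, 0, -0.1, 0, 0, 0, 0, -0.1]

```text
time_s: 5.15
tcp_pos: [0.6036, -0.1172, 0.2222]
eef_rot: [180.0, -0.0, -83.5]
contact_force: [-1.3, 0.2, 0.0]
gripper_width: 0.0265
```

Run:
```python
from h import *
c=snap("wrist","w4");d=snap("side","s4");s=d["s"];p=s["tcp_pos"];print(p,s["gripper_width"])
e=w2p(d,[p,p-[0,0,.022],p-[0,0,.04]]);print(e)
u,v=e[0].astype(int);f=d["frame"][v-60:v+60,u-60:u+60,::-1];print(u-60,v-60)
cv2.imwrite("pics/z6.png",np.hstack([cv2.resize(f,(400,400),interpolation=cv2.INTER_CUBIC),cv2.resize(c["frame"][180:380,220:420,::-1],(400,400))]))
```

```text
[ 0.6036259  -0.1171743   0.22229396] 0.03085003490465538
[[359.32168443 158.01461436]
 [358.82998024 165.74171609]
 [358.43790727 171.90775962]]
299 98
```

View pics/z6.png

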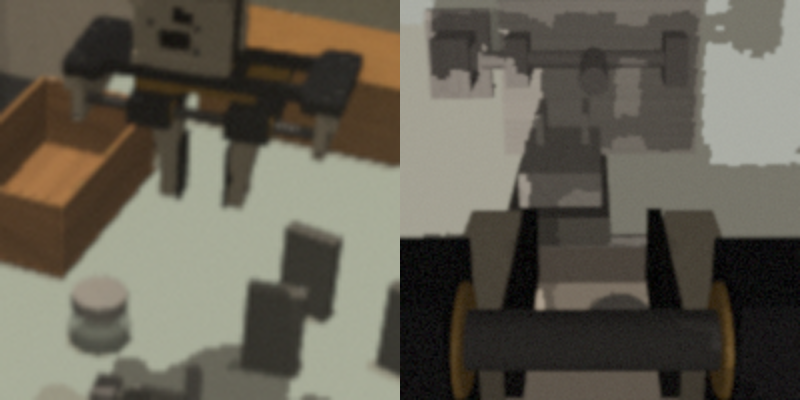

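The side view shows the fingertips level with the TCP point, at crop (172,195) and (235,205). The wrist view agrees (v≈285), and so does the touch on the knob top at z = 0.063. So the tips are really at about TCP height, not 22 mm ahead, and I'll work with tip = TCP z. Next I'll straddle the knob and grip it.

Call:
carry_out:
  commands: [0, -0.02, -1, 0, -0.1, 0, 0, -1, 0, -0.1, 0, 0, -1, 0, -0.1, 0, 0, -1, 0, -0.1, 0, 0, -0.6, 0, 0.2, 0, 0, 0, 0, 1, 0, 0, 0, 0, 1, 0, 0, 0, 0, 1]
  grip_force: 20

```text
time_s: 6.05
tcp_pos: [0.6051, -0.118, 0.0404]
eef_rot: [-179.8, -0.0, -83.4]
contact_force: [0.0, 1.3, 0.8]
gripper_width: 0.0217
```

Call:
carry_out:
  commands: [0.2, 0.023, 0, 0, 1, 0.2, 0.023, 0, 0, 1, 0, 0, 0, 0, 1]

```text
time_s: 6.35
tcp_pos: [0.6226, -0.1158, 0.0404]
eef_rot: [-179.8, -0.0, -83.4]
contact_force: [1.5, 0.5, 6.5]
gripper_width: 0.0132
```

Gripped (width 13.2 mm ≈ knob). I'll keep going.

Call:
carry_out:
  commands: [0.1, 0.011, 0, 0, 1, 0.1, 0.011, 0, 0, 1, 0, 0, 0, 0, 1]

```text
time_s: 6.65
tcp_pos: [0.6292, -0.1151, 0.0404]
eef_rot: [-179.9, -0.0, -83.4]
contact_force: [-3.8, 1.2, 9.9]
gripper_width: 0.0133
```

Call:
carry_out:
  commands: [0.1, 0.011, 0, 0, 1, 0.1, 0.011, 0, 0, 1, 0, 0, 0, 0, 1]

```text
time_s: 6.95
tcp_pos: [0.6294, -0.1154, 0.0396]
eef_rot: [179.3, 0.0, -83.5]
contact_force: [-24.1, 1.3, 24.5]
gripper_width: 0.0132
```

Force rose to 24 N with no more motion at x = 0.629, so the bolt is home. I'll release it and go to spacer A at (0.574, -0.226).

Call:
carry_out:
  commands: [-0.12, -0.01, 0, 0, 0.4, 0, 0, 0, 0, 0.3, 0, 0, 0.6, 0, 0.3, 0, 0, 1, 0, -1, 0, 0, 1, 0, -1, 0, 0, 1, 0, -1, 0, 0, 0.4, 0, -1, -0.4, -0.7, 0, 0, -1]

```text
time_s: 7.75
tcp_pos: [0.6191, -0.1411, 0.2026]
eef_rot: [-179.5, -0.1, -83.3]
contact_force: [0.2, -0.2, -0.1]
gripper_width: 0.0652
```

Call:
carry_out:
  commands: [-0.4, -0.7, 0, 0, -1, -0.4, -0.7, 0, 0, -1, -0.13, -0.67, 0, -0.1, -1, 0, 0, 0, 0, -1, 0, 0, 0, 0, -1]

```text
time_s: 8.25
tcp_pos: [0.5784, -0.2261, 0.1988]
eef_rot: [-179.9, -0.0, -83.9]
contact_force: [0.0, 0.4, -0.6]
gripper_width: 0.0877
```

Run:
```python
from h import *
c=snap("wrist","w5");d=snap("top","t5");print(c["s"]["tcp_pos"],c["s"]["eef_rot"],c["s"]["gripper_width"],c["s"]["contact_force"])
f=c["frame"][:,:,::-1];g=d["frame"][190:350,365:545,::-1]
cv2.imwrite("pics/z7.png",np.hstack([cv2.resize(f,(480,360)),cv2.resize(g,(320,360),interpolation=cv2.INTER_CUBIC)]))
```

```text
[ 0.57836519 -0.22613373  0.19881426] [-1.79931751e+02 -1.43320882e-02 -8.39377199e+01] 0.08773666158814519 [ 0.03518165  0.38780904 -0.60873829]
```

View pics/z7.png

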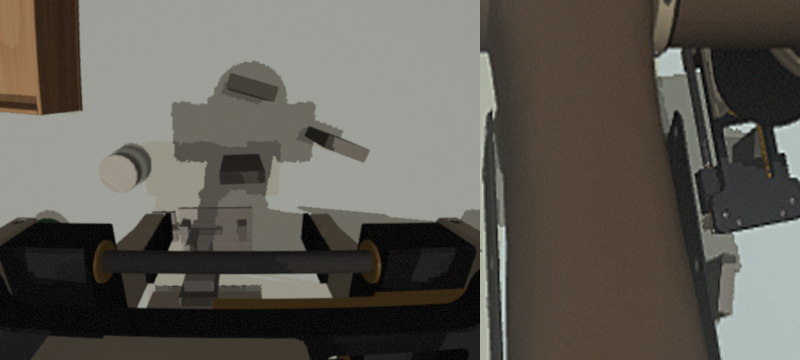

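In the wrist half, A's top is at about (244,176), B's dark shape is at (252,87) and C's top is at (345,148). The bolt knob is now up by guide1 at (210,225), so it is home.

Run:
```python
from h import *
c=load("w5")
def corners(box,z,name):
    im=cv2.imread("pics/w5.png");x0,y0,x1,y1=box
    g=cv2.cvtColor(im,cv2.COLOR_BGR2GRAY)[y0:y1,x0:x1]
    print(name,p2w(c,np.array([(x0+x1)/2,(y0+y1)/2]),z).round(4))
    return g
print(p2w(c,np.array([(244,176),(345,148),(252,87)])/.75,.085).round(4))
print(w2p(c,[[.5739,-.2261,.085],[.5734,-.3195,.085],[.4645,-.2697,.085]]))
g=corners((285,195,365,255),.085,"A");np.set_printoptions(linewidth=250)
print(g[::3,::4])
```

```text
[[ 0.5712 -0.2278  0.085 ]
 [ 0.4677 -0.2704  0.085 ]
 [ 0.5739 -0.3203  0.085 ]]
[[321.85311494 236.31774137]
 [336.5105438  117.19890725]
 [463.68405    198.61073002]]
A [[ 0.5724 -0.2359  0.085 ]]
[[ 82  83  86  88  91 102 102  90  88 102 103  88  83  81  78  82  85  83  81  79]
 [ 80  81  81  87  82  82  80  82  83  85  82  79  83  82  81  83  78  79  81  84]
 [ 84  82  84  81  77  85  79  83  83  80  82  82  82  83  83  83  83  81  81  78]
 [ 80  82  82  79  85  82  82  83  82  83  79  80  79  74  77  83  83  81  81  80]
 [ 81  81  80  71  44  36  41  31  27  34  26  29  26  31  31  43  82  83  84  80]
 [ 82  83  82  50  33  30  34  28  32  26  35  35  38  30  30  33  80  83  81  83]
 [ 82  82  81  38  29  31  27  36  35  33  36  32  31  33  31  36  78  82  81  83]
 [ 81  83  83  31  36  28  35  30  32  21  34  33  37  32  41  27  63  82  83  78]
 [ 82  81  79  32  39  34  32  29  28  35  32  28  34  27  25  31  40  81  80  84]
 [ 82  81  78  34  32  28  35  34  34  30  32  36  28  30  34  37  31  82  81 103]
 [ 83  81  61  31  26  36  32  30  32  38  31  30  26  31  33  34  35  73  81 108]
 [ 87  83  49  32  33  32  35  37  37  45  42  42  57  49  48  45  43  65  83 138]
 [ 82  83  48  45  48  46  45  44  45  59  62  60  61  62  60  45  44  69  81 139]
 [ 84  84  46  42  43  45  40  42  41  43  62  58  61  64  62  48  46  57  83 148]
 [ 83  80  53  46  45  40  45  42  43  44  56  61  58  59  59  47  44  61  94 148]
 [ 79  85  55  41  46  38  40  44  42  42  43  62  57  59  62  48  41  61 132 148]
 [ 80  81  61  42  41  42  45  46  41  44  44  61  61  60  62  49  49  67 136 148]
 [ 83  83  76  74  78  76  79  80  78  79  83  82  82  82  83  83  82  81 140 148]
 [ 83  80  80  81  82  86  81  81  81  83  85  80  81  82  83  81  80  83 148 148]
 [ 82  80  84  80  81  81  91  83 103  87  85  79  80  80  81  84  83  82 147 147]]
```

A is at (0.573, -0.2265) and its edges are parallel to the jaws. I'll descend and grasp it.

Call:
carry_out:
  commands: [-0.13, -0.01, -1, 0, -1, 0, 0, -1, 0, -1, 0, 0, -1, 0, -1, 0, 0, -0.6, 0, -1, 0, 0, 0, 0, 0.2, 0, 0, 0, 0, 1, 0, 0, 0, 0, 1, 0, 0, 0, 0, 1]
  grip_force: 25

```text
time_s: 9.15
tcp_pos: [0.5738, -0.2259, 0.0564]
eef_rot: [-179.8, -0.0, -83.8]
contact_force: [-0.8, 0.6, -0.1]
gripper_width: 0.0609
```

Call:
carry_out:
  commands: [0, 0, 0, 0, 1, 0, 0, 0, 0, 1, 0, 0, 0, 0, 1, 0, 0, 0.8, 0, 1, 0, 0, 1, 0, 1, 0, 0, 1, 0, 1, 0, 0, 0, 0, 1]

```text
time_s: 9.85
tcp_pos: [0.5757, -0.2269, 0.173]
eef_rot: [-179.5, -0.2, -83.8]
contact_force: [0.9, -0.5, -0.5]
gripper_width: 0.0503
```

Gripped (50.3 mm). Estimated gap is about 56 mm, so three blocks fit. I'll carry A to over the gap, aiming for about (0.608, -0.029).

Call:
carry_out:
  commands: [0.16, 0.99, 0, 0, 1, 0.16, 0.99, 0, 0, 1, 0.16, 0.99, 0, 0, 1, 0.16, 0.99, 0, 0, 1, 0.16, 0.99, 0, 0.12, 1, 0, 0, 0, 0, 1, 0, 0, 0, 0, 1]

```text
time_s: 10.55
tcp_pos: [0.6043, -0.027, 0.1663]
eef_rot: [180.0, 0.0, -83.3]
contact_force: [0.6, 0.2, -1.1]
gripper_width: 0.0499
```

Run:
```python
from h import *
c=snap("wrist","w6");print(c["s"]["tcp_pos"],c["s"]["eef_rot"],c["s"]["gripper_width"])
d=snap("side","s6")
f=c["frame"][:,:,::-1][150:350,210:430];g=d["frame"][170:290,290:400,::-1]
cv2.imwrite("pics/z8.png",np.hstack([cv2.resize(f,(440,400)),cv2.resize(g,(360,400),interpolation=cv2.INTER_CUBIC)]))
print(w2p(d,[[.6116,-.056,.075],[.6003,0,.048]]))
```

```text
[ 0.60431864 -0.02697074  0.16627358] [ 1.79976023e+02  3.04957135e-03 -8.32863695e+01] 0.04991942863362564
[[344.39618687 218.38277511]
 [339.36076986 240.64336591]]
```

View pics/z8.png

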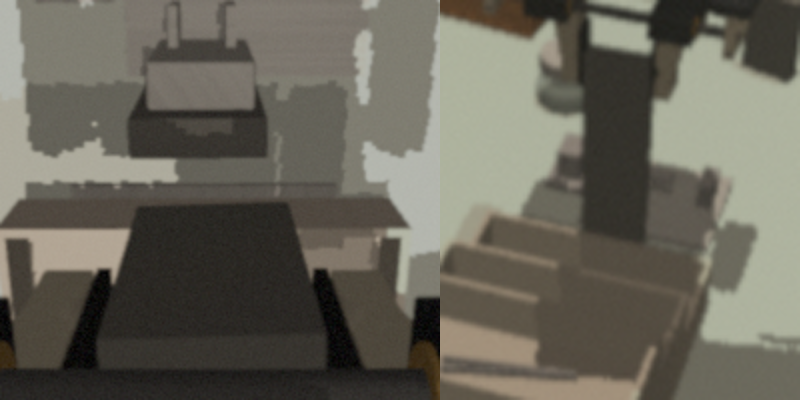

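The wrist half shows the stop top at (147–254, 62–108), spacer1's top at (130–266, 117–156), the organizer's wall and rim edges at y≈184/200/228, and held spacer A at (105–320, 205–370).

Run:
```python
from h import *
c=load("w6");z=lambda x,y:np.array([x,y])/2+[210,150]-.25
iz=lambda p:(p+.25-[210,150])*2
O=np.array([.6004,-.0003]);y=np.array([-.115,.993])
for h in(0,.008,.048):print(h,iz(w2p(c,[[*O,h]])).round(0))
q=p2w(c,[z(147,108),z(253,108),z(148,62),z(254,62)],.075);print("stop",q.round(4).tolist())
s=p2w(c,[z(130,156),z(266,156)],.085);print("S1 face",s.round(4).tolist())
for v,h in((184,.008),(184,.048),(200,.048),(228,.048)):print(v,h,p2w(c,z(200,v),h).round(4), p2w(c,z(60,v),h).round(4))
# held: bottom -y edge at 205 (z?)
print("held bottom edge(-y)",p2w(c,[z(135,206),z(290,203)],.1663-.055).round(4).tolist(),"top -y edge",p2w(c,[z(104,337),z(323,334)],.1663+.03).round(4).tolist())
im=cv2.imread("pics/w6.png",0);print(im[225:270:1,222].tolist())
```

```text
0 [[214. 192.]]
0.008 [[214. 198.]]
0.048 [[215. 229.]]
stop [[0.632, -0.0554, 0.075], [0.5935, -0.0599, 0.075], [0.6331, -0.0721, 0.075], [0.5954, -0.0766, 0.075]]
S1 face [[0.6358, -0.0394, 0.085], [0.5874, -0.0452, 0.085]]
184 0.008 [[ 0.608  -0.0065  0.008 ]] [[0.6748 0.0014 0.008 ]]
184 0.048 [[ 0.6089 -0.0197  0.048 ]] [[ 0.6673 -0.0128  0.048 ]]
200 0.048 [[ 0.6081 -0.0126  0.048 ]] [[ 0.6669 -0.0056  0.048 ]]
228 0.048 [[ 0.6067 -0.      0.048 ]] [[0.6663 0.0071 0.048 ]]
held bottom edge(-y) [[0.6304, -0.0306, 0.1113], [0.5803, -0.0375, 0.1113]] top -y edge [[0.6283, -0.0325, 0.1963], [0.5825, -0.0386, 0.1963]]
[170, 169, 170, 168, 171, 169, 169, 170, 167, 171, 171, 169, 172, 170, 172, 168, 150, 147, 146, 146, 145, 149, 147, 142, 115, 83, 71, 71, 76, 70, 71, 73, 71, 70, 74, 72, 71, 71, 77, 115, 161, 169, 165, 155, 107]
```

The refined gap is about 58 mm, and everything sits at about 6.7–6.8°. Held A clears spacer1 by about 8.5 mm. I'll shift x by +5 mm, lower, close up 6 mm and release.

Call:
carry_out:
  commands: [0.13, 0, -0.5, 0, 1, 0, 0, -0.7, 0, 1, 0, 0, -0.7, 0, 1, 0, 0, -0.5, 0, 1, 0, 0, -0.2, 0, 1, 0, 0, -0.1, 0, 1, 0, 0, 0, 0, 1]

```text
time_s: 11.35
tcp_pos: [0.6099, -0.0285, 0.0588]
eef_rot: [-180.0, -0.0, -83.4]
contact_force: [0.8, -0.4, -0.3]
gripper_width: 0.0501
```

Call:
carry_out:
  commands: [0.01, -0.08, 0, 0, 1, 0.01, -0.08, 0, 0, 1, 0, 0, 0, 0, 1, 0, 0, 0, 0, 1]

```text
time_s: 11.75
tcp_pos: [0.6109, -0.0338, 0.0595]
eef_rot: [-179.9, 0.0, -83.4]
contact_force: [-1.6, 4.4, 1.8]
gripper_width: 0.0502
```

Call:
carry_out:
  commands: [0, 0.04, -0.04, 0, 1, 0, 0, -0.04, 0, 1, 0, 0, 0, 0, 1, 0, 0, 0, 0, 1]

```text
time_s: 12.15
tcp_pos: [0.6108, -0.0329, 0.0558]
eef_rot: [-180.0, -0.0, -83.4]
contact_force: [-0.4, 0.3, 3.5]
gripper_width: 0.0504
```

Call:
carry_out:
  commands: [0, 0, 0, 0, 0, 0, 0, 0, 0, -0.5, 0, 0, 0, 0, -1, 0, 0, 0, 0, -1, 0, 0, 0.5, 0, -1, 0, 0, 1, 0, -1, 0, 0, 1, 0, -1, 0, 0, 0.5, 0, -1]

```text
time_s: 12.95
tcp_pos: [0.6119, -0.0327, 0.179]
eef_rot: [-179.8, -0.0, -83.4]
contact_force: [0.7, 0.0, 0.1]
gripper_width: 0.0874
```

Run:
```python
from h import *
c=snap("wrist","w7");print(c["s"]["tcp_pos"],c["s"]["eef_rot"],c["s"]["gripper_width"])
im=cv2.cvtColor(c["frame"],cv2.COLOR_RGB2GRAY)
# predicted points
y=np.array([-.117,.993]);F=np.array([.6128,-.0577])
for n,d,h in[("face",0,.075),("S1+",.015,.085),("A-",.0165,.085),("A+",.032,.085),("rim",.058,.048)]:
    print(n,w2p(c,[[*(F+d*y),h]]).round(1))
u=int(w2p(c,[[*(F+.02*y),.085]])[0,0]);np.set_printoptions(linewidth=250)
print(u);print(im[200:330,u-20:u+20].mean(1).round(0).astype(int).tolist())
```

```text
[ 0.61185693 -0.03269374  0.17898927] [-1.79758586e+02 -1.41918297e-02 -8.33641558e+01] 0.08741462090709985
face [[319.4 208.6]]
S1+ [[319.4 231. ]]
A- [[319.4 232.9]]
A+ [[319.4 252.1]]
rim [[319.1 265.3]]
319
[101, 101, 101, 100, 100, 100, 100, 99, 95, 76, 46, 34, 33, 35, 41, 45, 45, 47, 46, 46, 46, 45, 45, 46, 45, 45, 45, 45, 45, 45, 45, 45, 41, 37, 44, 49, 51, 51, 51, 50, 50, 49, 49, 49, 49, 49, 48, 48, 48, 49, 49, 49, 55, 62, 64, 64, 64, 63, 63, 63, 63, 64, 63, 64, 63, 66, 78, 83, 83, 88, 101, 113, 116, 117, 117, 117, 117, 116, 116, 116, 116, 114, 113, 109, 107, 106, 102, 99, 100, 100, 101, 102, 103, 105, 108, 109, 110, 110, 111, 111, 112, 113, 114, 114, 115, 115, 114, 114, 116, 116, 117, 117, 117, 118, 115, 108, 100, 97, 97, 98, 98, 98, 99, 96, 90, 83, 83, 82, 83, 82]
```

A stands as predicted (edges at rows 233–252; a rim edge near 265). About 26 mm remains for one more. I'll go to C.

Call:
carry_out:
  commands: [-0.5, -0.84, 0.2, -0.7, -1, -0.5, -0.84, 0.2, -0.7, -1, -0.5, -0.84, 0.1, -0.7, -1, -0.5, -0.84, 0, -0.7, -1, -0.5, -0.84, 0, -0.7, -1, -0.5, -0.84, 0, -0.7, -1, -0.5, -0.84, 0, -0.6, -1, 0, 0, 0, 0, -1]

```text
time_s: 13.8
tcp_pos: [0.4679, -0.2706, 0.1949]
eef_rot: [179.9, -0.0, -102.9]
contact_force: [-0.1, 0.7, -0.2]
gripper_width: 0.0875
```

Call:
carry_out:
  commands: [0, 0, 0, 0, -1, 0, 0, 0, 0, -1]

```text
time_s: 14.0
tcp_pos: [0.4707, -0.2676, 0.1951]
eef_rot: [180.0, 0.0, -102.6]
contact_force: [-0.4, 0.3, -0.3]
gripper_width: 0.0877
```

Run:
```python
from h import *
c=snap("wrist","w8");p=c["s"]["tcp_pos"];print(p,c["s"]["eef_rot"],c["s"]["gripper_width"])
im=cv2.cvtColor(c["frame"],cv2.COLOR_RGB2GRAY);np.set_printoptions(linewidth=280)
u,v=w2p(c,[[.4665,-.270,.085]])[0].astype(int);print(u,v)
print(im[v-30:v+24:3,u-52:u+52:4])
```

```text
[ 0.47067389 -0.26760135  0.19509916] [ 1.79988096e+02  7.17532857e-03 -1.02569660e+02] 0.08769596159322152
321 232
[[ 87  81  82  82  90  99 101  93  66  66  74  76  72  71  72  76  84  67  67  68  84  77  80  81  84  82]
 [ 79  78  81  79  79  77  85  52  33  34  31  32  33  36  32  30  29  30  30  36  81  81  83  83  81  79]
 [ 83  76  79  79  77  79  79  34  30  32  28  28  32  36  28  33  25  33  33  37  78  82  79  79  82  78]
 [103  77  78  80  81  81  79  31  35  28  24  21  34  29  31  37  35  26  25  27  70  81  80  80  82  81]
 [133  80  76  80  83  81  77  35  31  25  34  32  30  29  31  30  37  28  24  33  45  81  84  80  78  80]
 [ 89  80  80  82  80  80  78  25  28  38  30  32  29  27  34  32  33  27  32  28  27  77 147 138 144 135]
 [116  78  81  84  82  81  56  39  31  35  32  26  29  32  39  30  33  25  30  29  33  73 135 145 144 146]
 [143  82  81  83  78  81  51  35  33  32  36  31  38  39  37  32  34  34  34  32  34  51 128 143 143 146]
 [139  80  78  76  82  78  50  38  41  42  43  44  38  46  43  38  44  43  39  46  44  49  96 145 146 144]
 [139  79  80  83  80
[... 242 characters left out ...]
  45  44  36  43  40  43  45  42  45  51  99 146 145 146]
 [144  83  83  79  82  84  45  42  40  38  38  43  40  43  40  42  48  51  59  44  42  52 105 146 146 145]
 [145  79  78  81  82  82  69  68  68  67  58  60  58  55  75  74  72  66  62  64  57  69 134 146 142 146]
 [143  83  79  79  83  81  80  78  79  78  81  84  78  81 102 103 101  80  81  82  79  80 100 146 145 145]
 [146 109  79  80  78  81  79  81  79  79  78  79  76  80 104 106 103  84  77  84  82  77  95 147 145 145]
 [145  89  76  78  79  80  78  80  78  82  79  81  79  80 102 106  99  80  80  82  78  79  85 147 145 146]
 [144 105  82  80  81  80  80  79  79  81  81  81  81  80  81  81  81  81  84  80  81  76 106 145 145 146]]
```

C's top is at cols 293–355, rows 226–241, giving (0.4645, -0.2683), aligned with the jaws. I'll grasp it.

Call:
carry_out:
  commands: [-0.15, -0.02, -1, 0, -1, 0, 0, -1, 0, -1, 0, 0, -1, 0, -1, 0, 0, -0.5, 0, -1, 0, 0, 0, 0, 0.2, 0, 0, 0, 0, 1, 0, 0, 0, 0, 1, 0, 0, 0, 0, 1]

```text
time_s: 14.85
tcp_pos: [0.4657, -0.2688, 0.0569]
eef_rot: [-179.8, 0.0, -102.6]
contact_force: [-0.4, 0.2, 0.1]
gripper_width: 0.0614
```

Call:
carry_out:
  commands: [0, 0, 0, 0, 1, 0, 0, 0, 0, 1, 0, 0, 0, 0, 1, 0, 0, 0.8, 0, 1, 0, 0, 1, 0, 1, 0, 0, 1, 0, 1, 0, 0, 0, 0, 1]

```text
time_s: 15.55
tcp_pos: [0.4675, -0.27, 0.1732]
eef_rot: [-179.5, -0.1, -102.5]
contact_force: [0.4, -0.9, 0.0]
gripper_width: 0.0498
```

Call:
carry_out:
  commands: [0.44, 0.8, 0.1, 0.6, 1, 0.44, 0.8, 0, 0.6, 1, 0.44, 0.8, 0, 0.6, 1, 0.44, 0.8, 0, 0.6, 1, 0.44, 0.8, 0, 0.6, 1, 0.44, 0.8, 0, 0.6, 1, 0.44, 0.8, 0, 0.6, 1, 0.44, 0.8, 0, 0.6, 1]

```text
time_s: 16.35
tcp_pos: [0.6055, -0.0114, 0.1709]
eef_rot: [180.0, 0.0, -83.3]
contact_force: [-0.0, -0.7, -1.5]
gripper_width: 0.0499
```

Call:
carry_out:
  commands: [0, 0, 0, 0, 1, 0, 0, 0, 0, 1, 0, 0, 0, 0, 1]

```text
time_s: 16.65
tcp_pos: [0.6046, -0.0132, 0.1709]
eef_rot: [179.9, -0.0, -83.4]
contact_force: [-0.3, -0.3, -0.3]
gripper_width: 0.0499
```

Run:
```python
from h import *
c=snap("wrist","w9");p=c["s"]["tcp_pos"];print(p,c["s"]["eef_rot"],c["s"]["gripper_width"])
im=cv2.cvtColor(c["frame"],cv2.COLOR_RGB2GRAY)
y=np.array([-.117,.993]);F=np.array([.6128,-.0577])
for n,d,h in[("S1+",.015,.085),("A+",.0315,.085),("C-",.0375,p[2]-.055),("C-top",.0375,p[2]+.03),("rim",.058,.048)]:
    print(n,w2p(c,[[*(F+d*y),h]]).round(1))
print("TCP stop-y",(p[:2]-F)@y)
print(150,im[150:350,310:325].mean(1).round(0).astype(int).tolist())
print("A top row?",im[215,250:400].tolist())
```

```text
[ 0.60459387 -0.01320614  0.17090205] [ 1.79943882e+02 -7.78398999e-04 -8.34271393e+01] 0.049885887443615246
S1+ [[312.  207.1]]
A+ [[312.1 229.2]]
C- [[311.7 251.3]]
C-top [[309.7 319.7]]
rim [[312.7 246.9]]
TCP stop-y 0.04514252015412704
150 [112, 111, 110, 102, 83, 68, 66, 65, 67, 66, 73, 98, 114, 120, 121, 121, 120, 120, 120, 120, 119, 119, 119, 118, 118, 118, 117, 117, 118, 117, 116, 117, 118, 116, 101, 69, 45, 40, 46, 65, 75, 77, 77, 77, 77, 76, 75, 75, 75, 74, 75, 75, 74, 74, 74, 74, 73, 73, 69, 49, 54, 69, 75, 75, 72, 66, 59, 56, 53, 54, 54, 54, 55, 53, 52, 54, 54, 53, 53, 57, 74, 85, 85, 84, 78, 74, 74, 73, 75, 75, 74, 74, 74, 74, 75, 73, 74, 79, 93, 88, 56, 40, 40, 41, 40, 40, 40, 41, 41, 41, 41, 41, 41, 41, 39, 40, 40, 41, 40, 40, 41, 41, 39, 42, 40, 40, 41, 40, 39, 41, 41, 41, 40, 41, 40, 40, 39, 41, 42, 39, 41, 41, 40, 40, 40, 42, 39, 41, 41, 41, 40, 40, 43, 41, 40, 40, 41, 40, 39, 40, 38, 41, 40, 41, 42, 46, 50, 53, 53, 54, 52, 53, 53, 54, 53, 53, 54, 53, 53, 53, 54, 52, 53, 52, 43, 30, 28, 30, 31, 33, 32, 36, 36, 38, 39, 38, 37, 39, 38, 39]
A top row? [98, 98, 100, 98, 97, 96, 98, 97, 99, 101, 98, 99, 97, 100, 100, 100, 99, 96, 97, 99, 97, 97, 97, 97, 97, 95, 76, 59, 55, 54, 53, 50, 53, 55, 56, 57, 55, 54, 55, 51, 60, 54, 49, 56, 53, 50, 53, 49, 53, 53, 53, 60, 54, 58, 69, 71, 69, 69, 72, 68, 71, 75, 73, 76, 77, 74, 72, 65, 54, 56, 60, 57, 63, 57, 59, 55, 54, 58, 56, 56, 54, 53, 53, 54, 55, 56, 55, 56, 55, 56, 60, 55, 56, 51, 58, 77, 102, 117, 120, 108, 102, 101, 99, 97, 98, 100, 97, 99, 102, 99, 96, 98, 99, 97, 101, 100, 99, 97, 100, 100, 101, 100, 99, 96, 99, 98, 100, 100, 95, 100, 105, 119, 128, 127, 128, 126, 127, 125, 127, 125, 125, 123, 125, 125, 126, 127, 127, 127, 125, 127]
```

C's -y face clears A by about 5 mm and its +y face clears the rim by about 6 mm. I'll lower it slowly.

Call:
carry_out:
  commands: [0.07, 0, -0.4, 0.05, 1, 0, 0, -0.6, 0, 1, 0, 0, -0.6, 0, 1, 0, 0, -0.6, 0, 1, 0, 0, -0.4, 0, 1, 0, 0, -0.2, 0, 1, 0, 0, 0, 0, 1, 0, 0, 0, 0, 1]

```text
time_s: 17.5
tcp_pos: [0.6085, -0.0131, 0.0602]
eef_rot: [-179.9, -0.0, -83.2]
contact_force: [-0.7, -0.3, -0.4]
gripper_width: 0.0496
```

Call:
carry_out:
  commands: [0, 0, -0.06, 0, 1, 0, 0, -0.04, 0, 1, 0, 0, 0, 0, 1, 0, 0, 0, 0, 1]

```text
time_s: 17.9
tcp_pos: [0.6086, -0.0127, 0.0563]
eef_rot: [-179.9, -0.0, -83.2]
contact_force: [-1.7, -0.0, 6.6]
gripper_width: 0.0496
```

Seated (fz 6.6 N, no lateral force). I'll release and lift.

Call:
carry_out:
  commands: [0, 0, 0.02, 0, 0, 0, 0, 0, 0, -0.5, 0, 0, 0, 0, -1, 0, 0, 0, 0, -1, 0, 0, 0.5, 0, -1, 0, 0, 1, 0, -1, 0, 0, 1, 0, -1, 0, 0, 1, 0, -1]

```text
time_s: 18.7
tcp_pos: [0.6077, -0.0128, 0.1975]
eef_rot: [180.0, -0.0, -83.2]
contact_force: [1.8, 0.4, -0.5]
gripper_width: 0.0873
```

Run:
```python
from h import *
c=snap("wrist","w10");p=c["s"]["tcp_pos"];print(p,c["s"]["eef_rot"],c["s"]["gripper_width"])
im=cv2.cvtColor(c["frame"],cv2.COLOR_RGB2GRAY)
y=np.array([-.117,.993]);F=np.array([.6128,-.0577])
for n,d,h in[("S1+",.015,.085),("A+",.0317,.085),("C-",.037,.085),("C+",.052,.085),("rim",.058,.048),("top tray +y",.058+.24,.128)]:
    print(n,w2p(c,[[*(F+d*y),h]]).round(1))
u=int(w2p(c,[[*(F+.045*y),.085]])[0,0])
print(190,im[190:300,u-8:u+8].mean(1).round(0).astype(int).tolist())
print(p2w(load("top1"),[(229,222),(241,316)],.128))
```

```text
[ 0.60772787 -0.01283763  0.19747345] [ 1.79966243e+02 -7.96376744e-03 -8.31887902e+01] 0.0872943271844173
S1+ [[316.6 199.8]]
A+ [[316.5 220.2]]
C- [[316.5 226.6]]
C+ [[316.4 244.2]]
rim [[316.3 237.5]]
top tray +y [[315.7 502.3]]
190 [66, 67, 66, 67, 66, 66, 65, 66, 65, 66, 64, 56, 44, 55, 65, 67, 66, 64, 62, 54, 48, 46, 46, 47, 46, 47, 47, 46, 46, 46, 43, 37, 34, 35, 35, 35, 41, 46, 49, 51, 51, 52, 50, 49, 47, 47, 46, 47, 45, 47, 46, 47, 49, 68, 91, 92, 86, 84, 85, 85, 84, 85, 85, 84, 84, 89, 102, 109, 111, 110, 110, 111, 111, 111, 111, 111, 111, 113, 116, 115, 114, 111, 109, 110, 109, 109, 110, 110, 109, 110, 109, 110, 110, 111, 111, 115, 118, 121, 121, 120, 112, 109, 109, 109, 109, 108, 109, 110, 106, 96]
[[0.66399954 0.24300888 0.128     ]
 [0.48415739 0.2233947  0.128     ]]
```

C stands upright (rows 226–243). Now I'll close the fingers and go round to the organizer's +y side.

Call:
carry_out:
  commands: [-0.1, 0.88, 0.2, 0, 0, -0.1, 0.88, 0.2, 0, 1, -0.1, 0.88, 0, 0, 1, -0.1, 0.88, 0, 0, 1, -0.1, 0.88, 0, 0, 1, -0.1, 0.88, 0, 0, 1, -0.1, 0.88, 0, 0, 1, -0.1, 0.88, 0, 0, 1]
  grip_force: 20

```text
time_s: 19.55
tcp_pos: [0.5756, 0.2703, 0.2119]
eef_rot: [180.0, -0.0, -83.2]
contact_force: [0.6, 0.9, -1.2]
gripper_width: 0.0294
```

Call:
carry_out:
  commands: [0, 0, 0, 0, 1, 0, 0, 0, 0, 1]

```text
time_s: 19.75
tcp_pos: [0.5756, 0.2696, 0.2115]
eef_rot: [180.0, -0.0, -83.1]
contact_force: [0.3, -0.6, -0.3]
gripper_width: 0.0133
```

Run:
```python
from h import *
s=telemetry.get_state();p=s["tcp_pos"];print(p,s["contact_force"],s["eef_rot"])
y=np.array([-.117,.993]);x=np.array([.993,.117]);F=np.array([.6128,-.0577]);print("stop x,y",(p[:2]-F)@x,(p[:2]-F)@y)
c=snap("side","s10");d=snap("top","t10")
g=c["frame"][130:330,240:400,::-1];h=d["frame"][180:340,210:450,::-1]
cv2.imwrite("pics/z9.png",np.hstack([cv2.resize(g,(320,400),interpolation=cv2.INTER_CUBIC),cv2.resize(h,(480,400),interpolation=cv2.INTER_CUBIC)]))
```

```text
[0.57560557 0.26955679 0.21149142] [ 0.34992323 -0.58586777 -0.29622634] [ 1.79953882e+02 -2.65167255e-02 -8.31010575e+01]
stop x,y 0.0013549716991123316 0.32931773735677405
```

Call:
carry_out:
  commands: [-0.15, 0, -0.7, 0, 1, 0, 0, -1, 0, 1, 0, 0, -0.9, 0, 1, 0, 0, 0, 0, 1, 0, 0, 0, 0, 1]

```text
time_s: 20.35
tcp_pos: [0.5706, 0.268, 0.1088]
eef_rot: [180.0, -0.1, -83.2]
contact_force: [-0.3, -0.6, 1.1]
gripper_width: 0.0002
```

Call:
carry_out:
  commands: [0.02, -0.17, 0, 0, 1, 0.02, -0.17, 0, 0, 1, 0.02, -0.17, 0, 0, 1, 0, 0, 0, 0, 1]

```text
time_s: 20.75
tcp_pos: [0.5733, 0.2483, 0.1097]
eef_rot: [-179.9, 0.1, -83.2]
contact_force: [0.1, 2.1, 1.0]
gripper_width: 0.0006
```

Call:
carry_out:
  commands: [0.01, -0.1, 0, 0, 1, 0.01, -0.1, 0, 0, 1, 0, 0, 0, 0, 1]

```text
time_s: 21.05
tcp_pos: [0.5738, 0.2406, 0.1087]
eef_rot: [-179.9, 0.0, -83.2]
contact_force: [0.2, 4.0, 2.4]
gripper_width: 0.0
```

Call:
carry_out:
  commands: [0.01, -0.08, 0, 0, 1, 0, 0, 0, 0, 1]

```text
time_s: 21.25
tcp_pos: [0.5741, 0.2382, 0.1085]
eef_rot: [-179.9, 0.1, -83.2]
contact_force: [0.1, 6.0, 3.0]
gripper_width: 0.0004
```

Call:
carry_out:
  commands: [0.01, -0.06, 0, 0, 1, 0, 0, 0, 0, 1]

```text
time_s: 21.45
tcp_pos: [0.5741, 0.2381, 0.1086]
eef_rot: [-179.9, 0.3, -83.2]
contact_force: [-3.8, 14.8, 3.0]
gripper_width: 0.0002
```

Motion stopped at y = 0.238 while force rose to 15 N, after roughly 10–12 mm of carriage travel. That looks like the nip and not the 18 mm travel end. I'll firm it up slightly and take the last look.

Call:
carry_out:
  commands: [0, -0.03, 0, 0, 1, 0, 0, 0, 0, 1, 0, 0, 0, 0, 1, 0, 0, 0, 0, 1]

```text
time_s: 21.85
tcp_pos: [0.5741, 0.2381, 0.1086]
eef_rot: [-179.8, 0.3, -83.1]
contact_force: [-5.9, 19.2, 2.2]
gripper_width: 0.0005
```

Run:
```python
from h import *
c=snap("side","s11");d=snap("top","t11");print(c["s"]["tcp_pos"],c["s"]["contact_force"])
g=c["frame"][160:280,290:400,::-1];h=d["frame"][190:310,320:450,::-1]
cv2.imwrite("pics/z10.png",np.hstack([cv2.resize(g,(367,400),interpolation=cv2.INTER_CUBIC),cv2.resize(h,(433,400),interpolation=cv2.INTER_CUBIC)]))
```

```text
[0.57414001 0.23806853 0.10860343] [-5.8803027  19.23182327  2.16868354]
```

View pics/z10.png

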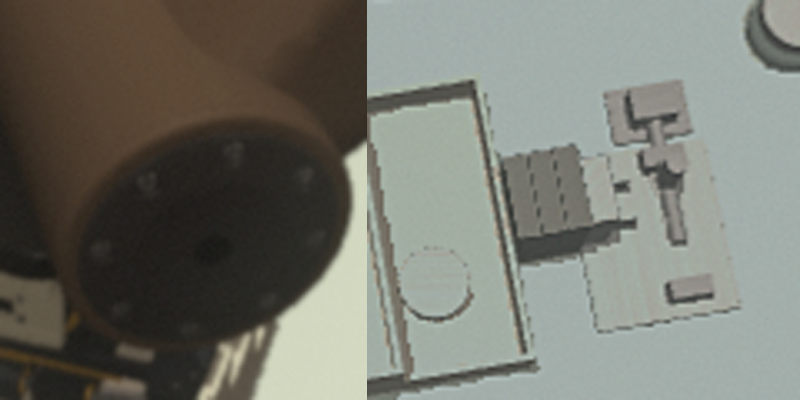

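The top view shows three spacers face to face at (545,190), tight between the stop at (600,190) and the organizer wall at (510,240). The bolt is through into its keeper at (655,120). Push is steady at about 19 N, so I'll hand it in.

```bash
python3 -c "
from plant import telemetry,r
print(telemetry.get_state()['contact_force']);print(r.close_job())"
```

```text
[-5.25485652 19.58442159  3.74895023]
the job is handed in; nothing more can be done
None
```

I slid the bolt home and added two spacers beside the first. I then pushed the organizer against the stack and handed the job in at about 22 s, still holding roughly 20 N on it. No verdict was reported.

**Last checks**
- **Bolt:** the knob stopped at x ≈ 0.629 with the force rising to 24 N. The last top view shows the bolt in its keeper.
- **Stack:** that view shows three spacers upright and face to face between the stop and the organizer. The gap measured about 58 mm, so a fourth 15 mm block could not fit. I did not move the spare, which stood about 0.27 m from the stop.
- **Nip:** the organizer moved an estimated 10–12 mm and then would not move further while the force rose from 6 to 20 N. I took that as the nip rather than the 18 mm travel end. Neither the travel nor the forces at the stack could be measured directly.
- **Other toiletries:** I did not aim at any of them, and the tin and jar look in place in the last view. I did not measure the rest again.

**What disagreed or went wrong**
- **Fingertips:** they turned out to be level with the reported TCP, not 22 mm ahead of it. Side view, wrist view and touch all agreed.
- **First bolt push:** because of that, the first push rode up over the knob after about 10 mm, so I gripped the knob and slid it home.
- **Gap estimates:** the top-camera and wrist-camera figures differed by about 2 mm (56 and 58 mm).
- **Last side view:** the arm blocked it, so the final check rests on the top view and the force readings.

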